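# Close up the key unit at the reception desk

### The job

Close up the low two-drawer key unit on the desk: with your fingertips, first push both drawers fully home while the lid is still up (the lid's lip comes down over their fronts), then swing the lid down until it is fully shut, and draw the hand back. Push, do not slam; pick nothing up, and leave the padlock and key in the top tray and the things around the unit where they lie.

Things in the scene. Friction and masses are not known exactly. Their poses are not given: they have to be found in the camera images.
- key_unit: Grey metal desktop unit, fixed, 150 mm deep (x) x 180 mm wide (y) x 80 mm high without lid. Origin at the centre of its underside; x points from front to back (drawers slide out towards -x), y to its left seen from the front, z up. Shell front at x = -75 mm. Two drawers side by side; over them a tray (floor at z = 55 mm) with a padlock and a key, closed by a hinged lid.
- drawer_left (a joint): Opening of the drawer at the unit's +y side, m: 0 fully home, larger further out towards the unit's -x; at most 0.09. Needs about 2 N to slide, has no spring or catch and stays where it is left.
- drawer_right (a joint): The same for the drawer at the unit's -y side.
- drawer_left_face (a point): Centre of pushing on the outside of the left drawer's flat front, 34 mm above the desk. Axes parallel to the unit's. The front is 84 mm wide (y), reaches from 8 to 68 mm above the desk and has no handle. When home the face lies at x = -79 mm in the unit's frame, y = +43.5 mm.
- drawer_right_face (a point): The same on the right drawer's front; y = -43.5 mm in the unit's frame.
- lid (a joint): Opening angle of the lid, rad: 0 fully shut (level), about 1.57 upright. It starts about 0.95 to 1.4, leaning a little over the tray. A stiff hinge (0.17 N m of friction, under 3 N at the front edge) holds it at any angle; no catch.
- lid_edge (a point): Middle of the lid's free front edge, on its outer side. It lies 153 mm from the hinge line. The lid is a flat sheet 3 mm thick, 184 mm wide, 153 mm long, with a lip that hangs 17 mm below its underside along the free edge. Axes turn with the lid: x from the free edge to the hinge, y along the hinge, z out of the lid's outer side (up when shut).
- lid_hinge (a point): Middle of the lid's hinge line, along the unit's y, at x = 70, z = 80 mm in the unit's frame; the lid's underside lies in the plane through it. Axes as the unit's. Beware of the fixed monitor right of the unit, nearer the robot: a flat upright screen, 180 to 510 mm above the desk, from world x, y = 0.485, 0.224 m (its end by the unit) to 0.215, -0.244 m.
- padlock: Small padlock, 72 x 45 x 21 mm, lying in the tray on top of the unit. To be left alone. Origin at the centre of its underside.
- key: Key with a flat tag, 138 x 34 x 4 mm, lying in the tray. To be left alone. Origin at the centre of its underside.
- stapler: Black stapler, 151 x 46 x 60 mm high, standing on the desk to the left of the unit. To be left alone. Origin at the centre of its underside.
- tape_measure: Tape measure, 34 x 83 x 67 mm high, standing to the right of the unit. To be left alone. Origin at the centre of its underside.
- pen: Ball pen, 11 x 138 x 14 mm, lying on the desk to the left of the unit. To be left alone. Origin at the centre of its underside.
- note_pad: Pad of notes, 70 x 75 x 21 mm, lying on the desk well to the right of the unit. To be left alone. Origin at the centre of its underside.
- mug: Mug with a handle, 80 x 115 x 102 mm high, behind the unit. To be left alone. Origin at the centre of its underside.

How it is judged:
On the way, in this order (a step that is already met when the one before it is completed fails the run):
1. both drawers are fully home (within 3 mm) while the lid is still open by more than 0.5 rad (value of joint each of drawer_left, drawer_right below 0.003 m and value of joint lid above 0.5 rad), for 0.2 s.
2. the lid is shut (within 0.05 rad) over the closed drawers (value of joint each of drawer_left, drawer_right below 0.003 m and value of joint lid below 0.05 rad), for 0.2 s.
At the end, for the whole second after the job is handed in: Both drawers are within 3 mm of fully home and the lid is within 0.05 rad of fully shut; everything is at rest (all of step 2 and linear speed of each of padlock, key, stapler, tape_measure, pen, note_pad, mug below 0.02 m/s); the robot touches nothing.
It fails at once if one of the loose things in the tray or around the unit is moved or lifted more than 25 mm (distance of any of padlock, key, stapler, tape_measure, pen, note_pad, mug from where it was at the start of the episode above 0.025 m).
It fails at once if the fingers press on the padlock or the key (contact force between the fingers and padlock above 1 N or contact force between the fingers and key above 1 N).
It fails at once if a drawer is slammed (faster than 0.5 m/s) or the lid is (faster than 5 rad/s) (velocity of joint any of drawer_left, drawer_right below -0.5 m/s or velocity of joint lid below -5 rad/s).
It fails at once if the lid is brought down before both drawers are home (value of joint lid below 0.3 rad and value of joint any of drawer_left, drawer_right above 0.008 m).
It also fails if it takes over 51 s, if anything falls off the work surface, if the arm or the gripper's body presses on something with over 40 N, if the wrist force passes 120 N, or if a joint passes its speed limit or range.

### The arm

A 7-joint arm with a two-finger parallel gripper is mounted at the origin on a cart in front of the work surface, level with it; the furniture and walls round the work are solid. World frame = base frame: x ahead of the robot, y to its left, z up, the work surface at z = 0. Lengths are in m, angles in rad, forces in N, time in s.
With the tool pointing down it reaches from about 0.425 to 0.925 m from the base axis. Payload 6.8 kg.
Tool frame: the origin (TCP) lies on the mounting face of the last link; the fingertips stand 173 mm ahead of it and the grasp point (between the pads) lies 155 mm ahead of it; z points along the fingers, y is the line along which they close (so a half turn about z gives the same grasp; the last joint's range is limited). The gripper opens to 85 mm and grips with 20 to 120 N. Pads are 22 mm wide; open, the fingers measure 114 mm over their backs; the gripper's body (76 mm by 85 mm) begins 54 mm behind the grasp point. The pads swing forward as they close: fully open they stand 13 mm farther back than shut.
Start: joints at [-1.334, 0.477, 0.022, 1.555, -0.011, 1.109, -0.083], TCP at [0.228, 0.635, 0.405] pointing down, gripper open.
Joint ranges: [-2.96, 2.96], [-0.34, 2.1], [-1.41, 1.46], [0.24, 2.44], [-1.37, 4.51], [0.17, 1.92], [-2.96, 2.96]. Speed limits (rad/s): [2.39, 2.39, 3.14, 3.14, 3.14, 3.14, 3.14].

### API

Orientations are given as a unit quaternion [w, x, y, z].
In Python, from station import bot gives the robot as it stands. The module is installed in compiled form; this text tells all that it offers.
- The arm moves only by the shell command python3 -m pendant 'ROWS' [FORCE]. ROWS is JSON, a list of rows, each a list of 5 numbers: the finger opening in m, from 0 to 0.0854, then the shift along the tool's x, y, z in m, then the turn about the tool's z in degrees. In form: [[jaw, x, y, z, yaw], ...]. A call has 1 to 12 rows; each row shifts and turns the commanded pose from where the row before left it, along the tool's axes as they then stand; what a row does not reach is not made up. A row lasts 1/12 s, in which the tool goes at most 41.7 mm and 7.16 degrees, less where a joint would pass 70% of its speed; a pose out of reach is approached as far as the arm can. A call with a gripper value outside its range is refused whole. The fingers move at their own pace and stop on an object; FORCE is the grip in N (left out, the last holds). Time passes only in rows, so rows that do not move let the fingers close. It gives the time, the measured TCP pose, the force, the opening and the grip force at its end, in the units of the state.
- bot.get_obs(): the state, without advancing time (a new reading comes with each control period).
- bot.read_camera(name): name is "scene" or "top"; returns (picture, depth): 480x640x3 uint8, blue, green, red; 480x640 float32, m along the optical axis (not along the pixel's ray), 0 where there is no reading.
- bot.camera_model(name): a dict with "intrinsics" (3x3 intrinsics, pixels), "dist_coeffs" ([k1, k2, p1, p2, k3] as OpenCV has them; the pictures are not rectified), "R" (3x3) and "t" (3): a world point X has camera coordinates R X + t. Camera axes: x right, y down, z forward; pixel columns grow to the right and rows downward; lengths in m; the calibration is good to about 2 mm. A picture is of the moment at which its call begins. camera_model takes no time and is no camera call.
- bot.hand_in(): hands the job in; it is judged then, once.
Trained networks look in the newest picture that a camera, given by its name, has taken for a name from the list of things; names that differ only in an ending like _2 or _b are one class to them, and where a whole thing is asked for, a point or a joint stands for the part that bears it (a point fixed in the world has none). Each returns a list of dicts, best first, with "score" (0 to 1); they miss things now and then, are a little off and sometimes report something else, mostly with a low value. They report only what shows in the picture. A call takes as long as a camera call.
- bot.boxes_of(name, camera): "at" ([column, row] in pixels, amid what is visible of it).
- bot.trace(name, camera): "mask" (480x640 bool, what is visible of it) and "at" ([column, row] in pixels, amid what is visible of it).
- bot.pinpoint(name, camera): "at" ([column, row] in pixels: a listed point, or the origin of a listed thing).
The state is a dict: "t": time; "q": joint angles; "joint_vel": joint speeds; "joint_torque": joint torques, N m; "eef_pos": TCP position; "tool_rot": TCP orientation; "contact_force": force on the tool from outside, world axes, zero at the start; "torque": the same for the moment, N m; "gripper_width": opening from 0.0 (shut) to 1.0 (fully open); "grasp_force": force on a finger pad.
Only numpy, scipy, OpenCV 4.12 (cv2) and the standard library are available. Lean on these libraries where they do the work, as an engineer would, in place of code of your own. Each camera call takes 0.05 s, during which the arm holds its last target. There are 200 camera calls.

## Working session

There is one attempt and no reset: what is moved stays moved. The work goes in short steps, Python scripts to look and compute and a shell command to move; the robot and the scene stay as the last step left them, time stands still between calls to the robot, and variables do not carry over. Pictures are saved under pics/ and viewed, at most 10 in all, crops included, and the job is handed in when it is done.

```bash
mkdir -p pics
cat > h.py <<'E'
from station import bot
import numpy as np, cv2
def px2w(cam,uv,depth):
    m=bot.camera_model(cam);K=np.array(m["intrinsics"]);d=np.array(m["dist_coeffs"]);R=np.array(m["R"]);t=np.array(m["t"])
    u=cv2.undistortPoints(np.array([[uv]],float),K,d)[0,0]
    c=int(round(uv[0]));r=int(round(uv[1]))
    p=depth[max(r-1,0):r+2,max(c-1,0):c+2];p=p[p>0]
    if len(p)==0:return None
    z=np.median(p)
    return R.T@(np.array([u[0]*z,u[1]*z,z])-t)
def w2px(cam,X):
    m=bot.camera_model(cam);R=np.array(m["R"]);t=np.array(m["t"])
    return cv2.projectPoints(np.atleast_2d(X).astype(float),cv2.Rodrigues(R)[0],t,np.array(m["intrinsics"]),np.array(m["dist_coeffs"]))[0][:,0]
E
python3 - <<'E'
from h import *
np.set_printoptions(precision=3,suppress=True)
o=bot.get_obs();print(o["t"],o["eef_pos"],o["tool_rot"])
for cam in("scene","top"):
    im,d=bot.read_camera(cam);cv2.imwrite(f"pics/{cam}0.png",im)
    m=bot.camera_model(cam);print(cam,"campos",-np.array(m["R"]).T@np.array(m["t"]))
    for n in("drawer_left_face","drawer_right_face","lid_edge","lid_hinge","key_unit","stapler","tape_measure","pen","mug","padlock","key"):
        for r in bot.pinpoint(n,cam)[:1]:
            print(n,round(r["score"],2),np.array(r["at"]),px2w(cam,r["at"],d))
E
```

```text
0.0 [0.228 0.635 0.404] [-0.     0.172  0.985 -0.001]
scene campos [0.317 0.887 1.034]
drawer_left_face 0.75 [350.9 318.6] [0.476 0.412 0.036]
drawer_right_face 0.87 [381.  293.1] [0.448 0.334 0.032]
lid_edge 0.63 [318.8 208.9] [0.588 0.33  0.214]
lid_hinge 0.75 [292.9 224.9] [0.649 0.317 0.111]
key_unit 0.9 [316.8 269.3] [0.578 0.355 0.055]
stapler 0.69 [271.2 339.3] [0.584 0.526 0.056]
tape_measure 0.77 [363.4 220.7] [0.55  0.191 0.032]
pen 0.76 [266.4 303.5] [0.642 0.445 0.009]
mug 0.61 [296.5 213.6] [0.68  0.246 0.043]
padlock 0.7 [318.1 242.6] [0.603 0.298 0.056]
key 0.78 [335.8 271. ] [0.543 0.342 0.056]
top campos [0.473 0.297 0.923]
drawer_left_face 0.81 [250.6 321.5] [0.475 0.418 0.   ]
drawer_right_face 0.91 [300.7 339.8] [0.448 0.328 0.068]
lid_edge 0.94 [301.3 239.5] [0.586 0.326 0.215]
lid_hinge 0.72 [319.6 207.5] [0.659 0.303 0.087]
key_unit 0.66 [308.3 252.6] [0.57  0.316 0.205]
stapler 0.6 [205.7 249.2] [0.593 0.492 0.047]
tape_measure 0.83 [401.5 279.5] [0.548 0.168 0.067]
pen 0.48 [241.1 222.3] [0.609 0.409 0.208]
mug 0.7 [373.7 197.3] [0.69  0.211 0.037]
key 0.64 [296.7 276.4] [0.55  0.338 0.057]
```

```bash
python3 -c "
import cv2,numpy as np
print(cv2.imread('pics/scene0.png').shape)"
```

```text
(480, 640, 3)
```

View pics/scene0.png

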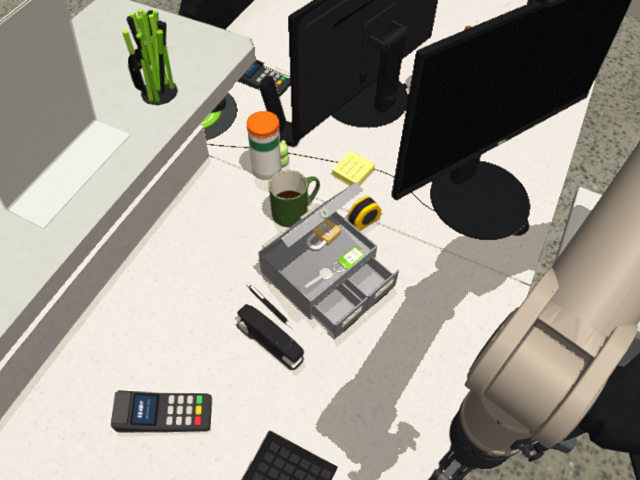

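View pics/top0.png

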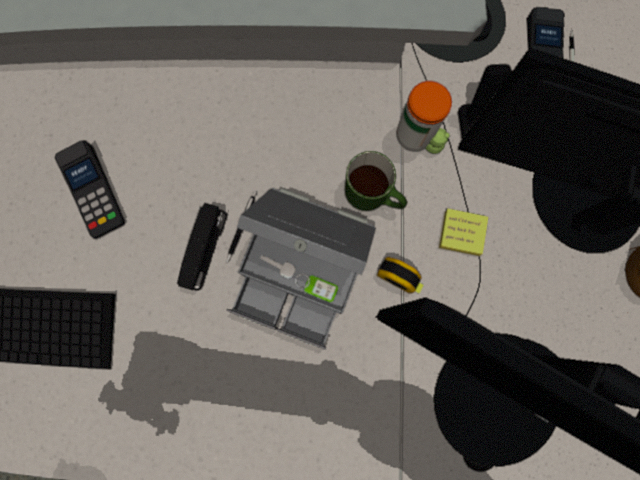

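The scene picture shows the unit at about (320,270), with both drawers out at about (350,318) and (381,293). The lid leans over the tray, with its edge at about (319,209). In the top picture the monitor's end is near (385,315), just right of the unit. Next I'll refine the yaw and hinge from the depth data.

Run:
```python
from h import *
np.set_printoptions(precision=3,suppress=True)
def cloud(cam):
    _,d=bot.read_camera(cam);m=bot.camera_model(cam);K=np.array(m["intrinsics"])
    v,u=np.mgrid[0:480,0:640];uv=np.stack([u,v],-1).reshape(-1,1,2).astype(float)
    n=cv2.undistortPoints(uv,K,np.array(m["dist_coeffs"]))[:,0];z=d.reshape(-1)
    P=np.c_[n*z[:,None],z]-np.array(m["t"]);P=P@np.array(m["R"]);P[z<=0]=9
    return P.reshape(480,640,3)
C={c:cloud(c) for c in("top","scene")}
# lid plane from top
P=C["top"].reshape(-1,3)
Q=P[(P[:,2]>.1)&(P[:,2]<.213)&(np.hypot(P[:,0]-.62,P[:,1]-.32)<.12)&(P[:,0]>.54)]
c=Q.mean(0)
for _ in range(4):
    w=np.linalg.svd(Q-c,full_matrices=0)[2][2];e=abs((Q-c)@w);Q=Q[e<.003];c=Q.mean(0)
w=w*np.sign(w[2]);print("lid n",w,"N",len(Q),"c",c,"yaw deg",np.degrees(np.arctan2(w[1],w[0])),"angle",np.arccos(w[2]))
yaw=np.arctan2(w[1],w[0])
for name,P in C.items():
    P=P.reshape(-1,3);ex=np.array([np.cos(yaw),np.sin(yaw)]);ey=np.array([-ex[1],ex[0]])
    near=np.hypot(P[:,0]-.57,P[:,1]-.34)<.22
    a=P[:,:2]@ex;b=P[:,:2]@ey
    for lo,hi in((.06,.073),(.076,.084)):
        s=near&(P[:,2]>lo)&(P[:,2]<hi);q=np.c_[a[s],b[s]]
        if s.sum()<20:continue
        r=cv2.minAreaRect(q[:,::1].astype(np.float32));print(name,lo,s.sum(),"along x pct",np.percentile(q[:,0],[0.5,2,10,50,90,99]),"y",np.percentile(q[:,1],[.5,2,50,98,99.5]),r)
        for k in(0,1):
            pass
    s=near&(P[:,2]>.055)&(P[:,2]<.073)
    for nm,bb in(("L",(b>np.median(b[s]))),("R",b<np.median(b[s]))):
        t=s&bb;print(name,nm,"front x pct",np.percentile(a[t],[0,1,5,10]))
lid=C["top"].reshape(-1,3);s=(np.abs((lid-c)@w)<.003)&(np.hypot(lid[:,0]-.62,lid[:,1]-.32)<.15)
ey3=np.array([-np.sin(yaw),np.cos(yaw),0]);xl=np.cross(ey3,w)
print("lid along y",np.percentile(lid[s]@ey3,[0.5,2,98,99.5]),"along lid",np.percentile((lid[s]-c)@xl,[.5,2,98,99.5]))
```

```text
lid n [ 0.772 -0.271  0.575] N 1924 c [0.611 0.313 0.167] yaw deg -19.341056090267443 angle 0.958226972653162
top 0.06 1287 along x pct [0.314 0.315 0.316 0.46  0.563 0.634] y [0.322 0.325 0.436 0.68  0.684] ((0.4297572374343872, 0.485573410987854), (0.26120442152023315, 0.37541237473487854), 44.09511947631836)
top 0.076 869 along x pct [0.378 0.378 0.379 0.524 0.573 0.634] y [0.377 0.381 0.477 0.59  0.59 ] ((0.506819486618042, 0.48340874910354614), (0.21407365798950195, 0.25832483172416687), 89.61883544921875)
top L front x pct [0.314 0.315 0.318 0.355]
top R front x pct [0.313 0.314 0.317 0.385]
scene 0.06 1859 along x pct [0.311 0.312 0.314 0.454 0.571 0.633] y [0.329 0.335 0.475 0.682 0.689] ((0.42587655782699585, 0.4974316656589508), (0.2742322087287903, 0.3804624378681183), 41.96564865112305)
scene 0.076 868 along x pct [0.374 0.375 0.376 0.474 0.596 0.634] y [0.386 0.411 0.471 0.594 0.594] ((0.5052547454833984, 0.4884040057659149), (0.2123412787914276, 0.2646057903766632), 88.65412902832031)
scene L front x pct [0.311 0.312 0.314 0.354]
scene R front x pct [0.309 0.311 0.313 0.376]
lid along y [0.41  0.413 0.59  0.599] along lid [-0.056 -0.055  0.207  0.208]
```

Both measurements agree: yaw is −19.3°, the unit origin is at about (0.593, 0.324), both drawers are open about 60 mm, and the lid is at 0.96 rad. The tool's y axis already runs along the unit's y. I'll use the open fingers to push both drawers at once.

```bash
python3 -m pendant '[[0.085,-0.022,-0.0145,0,-0.5],[0.085,-0.022,-0.0145,0,0],[0.085,-0.022,-0.0145,0,0],[0.085,-0.022,-0.0145,0,0],[0.085,-0.022,-0.0145,0,0],[0.085,-0.022,-0.0145,0,0],[0.085,-0.022,-0.0145,0,0],[0.085,-0.022,-0.0145,0,0],[0.085,-0.022,-0.0145,0,0],[0.085,-0.022,-0.0145,0,0],[0.085,-0.022,-0.0145,0,0],[0.085,-0.022,-0.0145,0,0]]'
cat >> h.py <<'E'
def st():
    o=bot.get_obs();p=np.array(o["eef_pos"]);ex=np.array([.9436,-.3312]);ey=np.array([.3312,.9436])
    from scipy.spatial.transform import Rotation as Ro
    q=np.array(o["tool_rot"]);y=Ro.from_quat(q[[1,2,3,0]]).as_matrix()[:,1]
    print("t %.2f unit-frame a %.4f b %.4f z %.4f yaw %.2f"%(o["t"],p[:2]@ex,p[:2]@ey,p[2],np.degrees(np.arctan2(-y[0],y[1]))),"F",np.round(o["contact_force"],1),"q",np.round(o["q"],2),"tau",np.round(o["joint_torque"],1))
E
python3 -c "from h import *;st()"
```

```text
t: 2.3
eef_pos: [0.4205, 0.3827, 0.4049]
tool_rot: [0.0, 0.167, 0.986, 0.0]
contact_force: [-0.0, -0.2, -0.4]
gripper_width: 0.996
grasp_force: 0.0
t 2.30 unit-frame a 0.2700 b 0.5004 z 0.4049 yaw -19.25 F [-0.  -0.2 -0.4] q [-0.94  0.3   0.11  1.82 -0.04  1.02  0.42] tau [ -3.  -46.9   1.3 -26.6   0.    0.1  -0.8]
```

```bash
python3 -m pendant '[[0.085,0,0,0.02,0],[0.085,0,0,0.02,0],[0.085,0,0,0.02,0],[0.085,0,0,0.02,0],[0.085,0,0,0.02,0],[0.085,0,0,0.02,0],[0.085,0,0,0.02,0],[0.085,0,0,0.02,0],[0.085,0,0,0.02,0],[0.085,0,0,0.02,0],[0.085,0,0,0,0]]' >/dev/null
python3 -c "
from h import *;st()
im,_=bot.read_camera('scene');cv2.imwrite('pics/s1.png',im)"
```

```text
t 3.22 unit-frame a 0.2682 b 0.4999 z 0.2014 yaw -19.24 F [-1.  -1.3  0.5] q [-0.91  0.57  0.08  1.96 -0.07  0.61  0.45] tau [  0.3 -55.5   2.9 -19.3  -0.   -0.8   0. ]
```

View pics/s1.png

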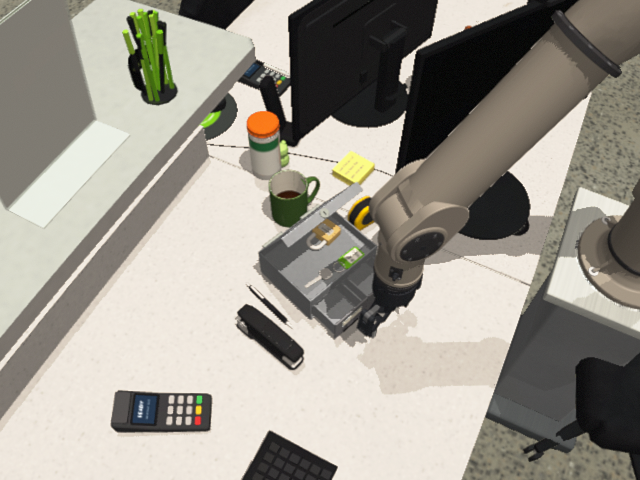

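The open fingers stand just in front of both drawer faces at about (375,315). The forearm passes the near monitor at about (420,160). Before I push, I'll measure the arm-to-monitor gap from the depth data.

```bash
cat >> h.py <<'E'
def gap():
    for cam in("scene","top"):
        _,d=bot.read_camera(cam);m=bot.camera_model(cam);K=np.array(m["intrinsics"])
        v,u=np.mgrid[0:480,0:640];n=cv2.undistortPoints(np.stack([u,v],-1).reshape(-1,1,2).astype(float),K,np.array(m["dist_coeffs"]))[:,0]
        z=d.reshape(-1);P=(np.c_[n*z[:,None],z]-np.array(m["t"]))@np.array(m["R"]);P=P[z>0]
        A=np.array([.485,.224]);B=np.array([.215,-.244]);e=(B-A)/np.linalg.norm(B-A);nn=np.array([e[1],-e[0]])
        r=P[:,:2]-A;s=r@e;f=r@nn
        for lo,hi in((.15,.52),(.52,.7)):
            k=(P[:,2]>lo)&(P[:,2]<hi)&(f>.012)&(s<.5)&(s>-.06)&(f<.3)
            if k.sum()>5:
                g=f[k];i=np.argsort(g)[:3];print(cam,(lo,hi),"N",k.sum(),"pct",np.round(np.percentile(g,[0,1,5,20]),3),"pt",np.round(P[k][i],3).tolist(),"s",np.round(s[k][i],3))
E
python3 -c "from h import *;print(bot.get_obs()['t']);gap()"
```

```text
3.2667
scene (0.15, 0.52) N 2841 pct [0.012 0.015 0.132 0.165] pt [[0.353, 0.02, 0.517], [0.352, 0.018, 0.517], [0.34, -0.002, 0.513]] s [0.243 0.245 0.268]
scene (0.52, 0.7) N 13391 pct [0.012 0.138 0.15  0.171] pt [[0.356, 0.025, 0.527], [0.357, 0.026, 0.529], [0.358, 0.029, 0.527]] s [0.237 0.235 0.232]
top (0.15, 0.52) N 4246 pct [0.1   0.104 0.107 0.115] pt [[0.429, 0.325, 0.346], [0.429, 0.326, 0.361], [0.428, 0.325, 0.355]] s [-0.06  -0.06  -0.059]
top (0.52, 0.7) N 3261 pct [0.121 0.122 0.124 0.127] pt [[0.38, 0.284, 0.521], [0.377, 0.279, 0.525], [0.376, 0.279, 0.521]] s [0.    0.006 0.006]
```

```bash
python3 -m pendant '[[0.085,-0.006,0.0003,0,0],[0.085,-0.006,0.0003,0,0],[0.085,-0.006,0.0003,0,0],[0.085,-0.006,0.0003,0,0],[0.085,-0.006,0.0003,0,0],[0.085,-0.006,0,0,0],[0.085,-0.006,0,0,0],[0.085,-0.006,0,0,0],[0.085,-0.006,0,0,0],[0.085,-0.006,0,0,0],[0.085,-0.006,0,0,0],[0.085,-0.006,0,0,0]]' 
python3 -c "from h import *;st();gap()"
```

```text
t: 4.37
eef_pos: [0.4887, 0.3613, 0.2047]
tool_rot: [-0.0, 0.167, 0.986, -0.0]
contact_force: [-3.2, 0.3, 2.0]
gripper_width: 0.997
grasp_force: 1.9
t 4.37 unit-frame a 0.3415 b 0.5028 z 0.2047 yaw -19.25 F [-3.2  0.3  2. ] q [-0.8   0.62  0.08  1.86 -0.07  0.66  0.56] tau [  1.  -57.7   4.7 -19.7   0.5  -0.8  -0.1]
scene (0.15, 0.52) N 1897 pct [0.064 0.07  0.082 0.131] pt [[0.459, 0.307, 0.49], [0.456, 0.303, 0.493], [0.458, 0.306, 0.491]] s [-0.059 -0.054 -0.058]
scene (0.52, 0.7) N 12811 pct [0.074 0.086 0.1   0.124] pt [[0.436, 0.286, 0.525], [0.437, 0.288, 0.523], [0.438, 0.29, 0.522]] s [-0.029 -0.032 -0.033]
top (0.15, 0.52) N 2494 pct [0.042 0.045 0.05  0.058] pt [[0.478, 0.296, 0.426], [0.478, 0.295, 0.424], [0.478, 0.297, 0.433]] s [-0.059 -0.058 -0.06 ]
top (0.52, 0.7) N 13266 pct [0.065 0.068 0.073 0.082] pt [[0.438, 0.272, 0.52], [0.435, 0.268, 0.52], [0.436, 0.269, 0.52]] s [-0.018 -0.013 -0.015]
```

```bash
python3 -m pendant '[[0.085,-0.005,0,0,0],[0.085,-0.005,0,0,0],[0.085,-0.004,0,0,0],[0.085,-0.003,0,0,0],[0.085,-0.003,0,0,0],[0.085,0,0,0,0]]' 
python3 -c "from h import *;st();gap()"
```

```text
t: 4.97
eef_pos: [0.5079, 0.3544, 0.2046]
tool_rot: [0.0, 0.168, 0.986, -0.0]
contact_force: [-0.8, 0.4, 0.0]
gripper_width: 0.995
grasp_force: 0.3
t 4.97 unit-frame a 0.3619 b 0.5026 z 0.2046 yaw -19.30 F [-0.8  0.4  0. ] q [-0.77  0.63  0.08  1.84 -0.07  0.68  0.59] tau [  0.5 -60.4   3.4 -20.3   0.1  -0.1   0. ]
scene (0.15, 0.52) N 1818 pct [0.045 0.054 0.069 0.119] pt [[0.474, 0.295, 0.486], [0.476, 0.299, 0.485], [0.475, 0.298, 0.486]] s [-0.056 -0.06  -0.059]
scene (0.52, 0.7) N 12684 pct [0.058 0.071 0.086 0.111] pt [[0.448, 0.275, 0.527], [0.449, 0.277, 0.526], [0.452, 0.282, 0.523]] s [-0.026 -0.028 -0.034]
top (0.15, 0.52) N 2184 pct [0.026 0.03  0.035 0.043] pt [[0.492, 0.289, 0.431], [0.491, 0.287, 0.421], [0.491, 0.288, 0.431]] s [-0.06  -0.057 -0.059]
top (0.52, 0.7) N 16054 pct [0.05  0.054 0.06  0.072] pt [[0.449, 0.261, 0.52], [0.446, 0.258, 0.52], [0.449, 0.262, 0.521]] s [-0.014 -0.01  -0.015]
```

Not against the stop yet, so I'll keep going in small steps until the force rises.

```bash
python3 -m pendant '[[0.085,-0.002,0,0,0],[0.085,-0.002,0,0,0],[0.085,0,0,0,0]]' ; python3 -m pendant '[[0.085,-0.002,0,0,0],[0.085,-0.002,0,0,0],[0.085,0,0,0,0]]'
python3 -c "from h import *;st()"
```

```text
t: 5.32
eef_pos: [0.5089, 0.3545, 0.2047]
tool_rot: [-0.002, 0.167, 0.986, -0.0]
contact_force: [-10.1, 1.7, 5.5]
gripper_width: 0.993
grasp_force: 4.7
t: 5.57
eef_pos: [0.5099, 0.3545, 0.2045]
tool_rot: [-0.005, 0.167, 0.986, -0.001]
contact_force: [-19.9, 3.1, 12.4]
gripper_width: 0.995
grasp_force: 9.6
t 5.57 unit-frame a 0.3637 b 0.5034 z 0.2045 yaw -19.17 F [-19.9   3.1  12.4] q [-0.76  0.63  0.07  1.83 -0.08  0.69  0.59] tau [  7.7 -55.3  10.7 -24.6   3.1  -4.4   0.9]
```

The force rises firmly with the tool stationary, so the drawers are at the stop. I'll back off and raise, then check them in depth.

```bash
python3 -m pendant '[[0.085,0.006,0,0,0],[0.085,0.01,0,0,0],[0.085,0.015,0,0,0],[0.085,0.02,0,0,0],[0.085,0.02,0,0,0],[0.085,0.02,0,-0.01,0],[0.085,0.01,0,-0.03,0],[0.085,0,0,-0.03,0],[0.085,0,0,-0.03,0],[0.085,0,0,-0.03,0],[0.085,0,0,-0.03,0],[0.0,0,0,-0.03,0]]' >/dev/null
python3 - <<'E'
from h import *
st();np.set_printoptions(precision=4,suppress=True)
ex=np.array([.9436,-.3312]);ey=np.array([.3312,.9436])
for cam in("scene","top"):
    im,d=bot.read_camera(cam);cv2.imwrite(f"pics/{cam}2.png",im)
    m=bot.camera_model(cam);v,u=np.mgrid[0:480,0:640];n=cv2.undistortPoints(np.stack([u,v],-1).reshape(-1,1,2).astype(float),np.array(m["intrinsics"]),np.array(m["dist_coeffs"]))[:,0]
    z=d.reshape(-1);P=(np.c_[n*z[:,None],z]-np.array(m["t"]))@np.array(m["R"]);a=P[:,:2]@ex;b=P[:,:2]@ey
    for nm,lo,hi in(("R",.425,.49),("L",.515,.58)):
        k=(z>0)&(P[:,2]>.055)&(P[:,2]<.07)&(b>lo)&(b<hi)&(a<.6)&(a>.3)
        s=(z>0)&(P[:,2]>.076)&(P[:,2]<.084)&(b>lo)&(b<hi)&(a<.6)&(a>.3)
        print(cam,nm,k.sum(),np.percentile(a[k],[1,5,20]) if k.sum() else'', "shell",np.percentile(a[s],[1,5,20]) if s.sum() else '')
E
python3 - <<'E'
import cv2
a=cv2.imread('pics/scene2.png')[170:350,230:430]
cv2.imwrite('pics/crop2.png',cv2.resize(a,(660,594)))
E
```

```text
t 6.57 unit-frame a 0.2673 b 0.5024 z 0.3963 yaw -19.24 F [ 0.9  0.3 -1.1] q [-0.94  0.31  0.11  1.83 -0.04  1.    0.42] tau [  0.4 -45.3   1.9 -25.1  -0.   -0.9   0.1]
scene R 1067 [0.3705 0.372  0.3951] shell [0.3746 0.3756 0.4566]
scene L 1275 [0.3699 0.3717 0.3983] shell [0.3748 0.3755 0.3763]
top R 1252 [0.373  0.3749 0.3902] shell [0.3776 0.378  0.3795]
top L 966 [0.3733 0.3748 0.3866] shell [0.3782 0.3789 0.3803]
```

View pics/crop2.png

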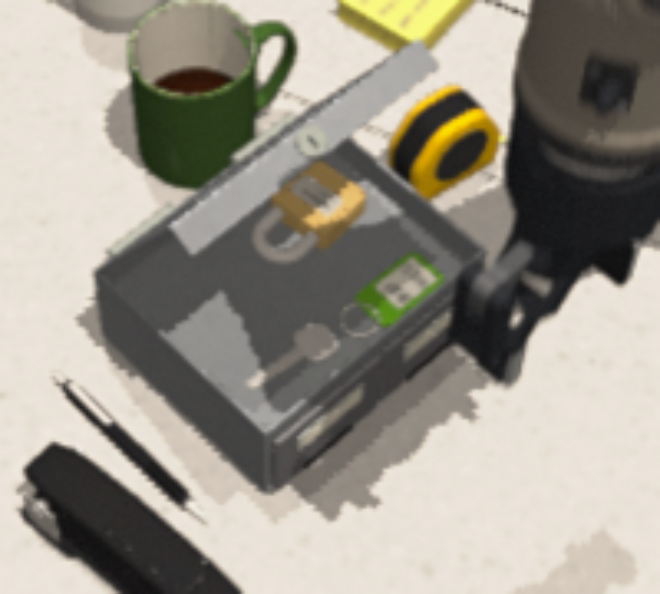

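Both drawer faces sit 4 mm ahead of the shell front, as they should when home, and the lid is still up with nothing else moved. Next I'll bring the closed fingers above and behind the lid edge, on its left half to stay away from the monitor.

```bash
python3 -m pendant '[[0,-0.01,0.0055,-0.012,0],[0,-0.016,0.0055,-0.012,0],[0,-0.016,0.0055,-0.012,0],[0,-0.016,0.0055,-0.012,0],[0,-0.016,0.0055,-0.01,0],[0,-0.016,0.0055,0,0],[0,-0.016,0.0055,0,0],[0,-0.016,0.0055,0,0],[0,-0.016,0.0055,0,0],[0,-0.016,0.0055,0,0],[0,-0.016,0.0055,0,0],[0,-0.018,0.0045,0,0]]'
python3 -c "
from h import *;st();gap()
im,_=bot.read_camera('top');cv2.imwrite('pics/t3.png',im)"
```

```text
t: 7.67
eef_pos: [0.6182, 0.3857, 0.4514]
tool_rot: [-0.0, 0.167, 0.986, -0.0]
contact_force: [0.4, -0.7, 0.0]
gripper_width: 0.001
grasp_force: 0.0
t 7.67 unit-frame a 0.4556 b 0.5687 z 0.4514 yaw -19.21 F [ 0.4 -0.7  0. ] q [-0.75  0.54  0.17  1.36 -0.09  1.25  0.66] tau [ -0.6 -66.5   4.5 -28.1   0.2  -0.2  -0.3]
scene (0.15, 0.52) N 421 pct [0.012 0.013 0.014 0.239] pt [[0.343, 0.002, 0.515], [0.351, 0.017, 0.518], [0.35, 0.015, 0.52]] s [0.263 0.247 0.248]
scene (0.52, 0.7) N 663 pct [0.012 0.013 0.081 0.091] pt [[0.359, 0.03, 0.528], [0.36, 0.031, 0.527], [0.35, 0.014, 0.523]] s [0.231 0.229 0.25 ]
top (0.52, 0.7) N 3898 pct [0.012 0.012 0.013 0.016] pt [[0.496, 0.267, 0.692], [0.492, 0.26, 0.692], [0.495, 0.266, 0.693]] s [-0.043 -0.035 -0.042]
```

View pics/t3.png

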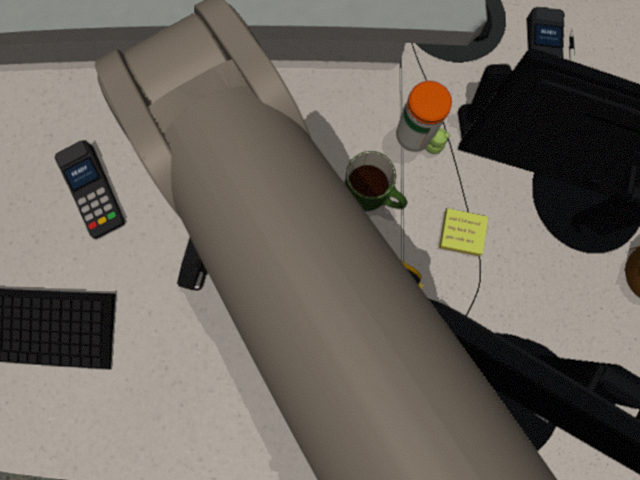

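The arm is high over the unit and the forearm is at about z = 0.69 m, well above the monitor. Now lowering onto the lid.

```bash
python3 -m pendant '[[0,0,0,0.01,0],[0,0,0,0.01,0],[0,0,0,0.01,0],[0,0,0,0.01,0],[0,0,0,0.01,0],[0,0,0,0.01,0],[0,0,0,0.008,0],[0,0,0,0.006,0],[0,0,0,0.006,0],[0,0,0,0.006,0],[0,0,0,0.005,0],[0,0,0,0.005,0]]'
python3 -c "from h import *;st();gap()"
```

```text
t: 8.82
eef_pos: [0.6184, 0.3849, 0.3565]
tool_rot: [0.0, 0.167, 0.986, 0.0]
contact_force: [-0.2, -0.2, 0.5]
gripper_width: 0.002
grasp_force: 0.5
t 8.82 unit-frame a 0.4561 b 0.5680 z 0.3565 yaw -19.26 F [-0.2 -0.2  0.5] q [-0.74  0.61  0.16  1.46 -0.1   1.08  0.67] tau [ -0.2 -65.6   4.2 -27.1  -0.    0.2  -0. ]
scene (0.15, 0.52) N 408 pct [0.183 0.188 0.196 0.242] pt [[0.186, 0.073, 0.486], [0.186, 0.077, 0.487], [0.185, 0.076, 0.485]] s [0.28  0.277 0.278]
scene (0.52, 0.7) N 5100 pct [0.054 0.067 0.08  0.095] pt [[0.468, 0.302, 0.649], [0.467, 0.303, 0.65], [0.466, 0.303, 0.649]] s [-0.059 -0.059 -0.059]
top (0.52, 0.7) N 30645 pct [0.012 0.015 0.024 0.041] pt [[0.499, 0.273, 0.632], [0.492, 0.26, 0.628], [0.489, 0.256, 0.625]] s [-0.049 -0.035 -0.03 ]
```

```bash
python3 -m pendant '[[0,0.001,0,0.004,0],[0,0.003,0,0.004,0],[0,0.003,0,0.004,0],[0,0.003,0,0.004,0],[0,0.003,0,0.004,0],[0,0.003,0,0.004,0],[0,0.003,0,0.004,0],[0,0.003,0,0.004,0],[0,0.003,0,0.004,0],[0,0.003,0,0.004,0],[0,0.003,0,0.004,0],[0,0.003,0,0.004,0]]'
python3 - <<'E'
from h import *
st();gap()
im,d=bot.read_camera('scene');cv2.imwrite('pics/s4.png',im)
E
```

```text
t: 9.92
eef_pos: [0.586, 0.396, 0.3082]
tool_rot: [0.0, 0.167, 0.986, -0.0]
contact_force: [1.0, -0.6, 0.4]
gripper_width: -0.001
grasp_force: 0.4
t 9.92 unit-frame a 0.4218 b 0.5678 z 0.3082 yaw -19.27 F [ 1.  -0.6  0.4] q [-0.78  0.62  0.14  1.56 -0.1   0.97  0.63] tau [ -0.3 -65.    3.8 -25.6  -0.2   0.3   0.1]
scene (0.15, 0.52) N 427 pct [0.187 0.189 0.199 0.24 ] pt [[0.186, 0.08, 0.487], [0.186, 0.081, 0.484], [0.185, 0.081, 0.486]] s [0.274 0.273 0.273]
scene (0.52, 0.7) N 8966 pct [0.042 0.059 0.078 0.109] pt [[0.476, 0.293, 0.608], [0.473, 0.292, 0.61], [0.471, 0.29, 0.611]] s [-0.055 -0.053 -0.05 ]
top (0.52, 0.7) N 23029 pct [0.018 0.029 0.04  0.057] pt [[0.499, 0.284, 0.561], [0.498, 0.285, 0.568], [0.498, 0.285, 0.567]] s [-0.059 -0.06  -0.059]
```

View pics/s4.png

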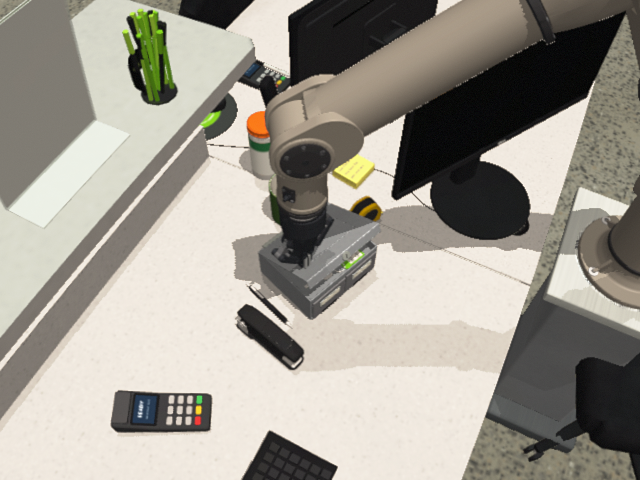

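The lid is coming down under the fingertips at about (300,255), and the green key tag is still visible at (352,262). Continuing.

```bash
python3 -m pendant '[[0,0.003,0,0.004,0],[0,0.003,0,0.004,0],[0,0.002,0,0.004,0],[0,0.002,0,0.004,0],[0,0.002,0,0.004,0],[0,0.002,0,0.004,0],[0,0.001,0,0.004,0],[0,0.001,0,0.004,0],[0,0.001,0,0.004,0],[0,0,0,0.004,0],[0,0,0,0.004,0],[0,0,0,0.003,0]]'
python3 -c "from h import *;st();gap()"
```

```text
t: 11.07
eef_pos: [0.5699, 0.4018, 0.261]
tool_rot: [-0.0, 0.167, 0.986, -0.0]
contact_force: [-0.2, -0.7, 0.6]
gripper_width: -0.001
grasp_force: 0.3
t 11.07 unit-frame a 0.4047 b 0.5679 z 0.2610 yaw -19.25 F [-0.2 -0.7  0.6] q [-0.79  0.66  0.13  1.61 -0.11  0.88  0.62] tau [  0.3 -65.6   4.6 -24.    0.1  -0.   -0. ]
scene (0.15, 0.52) N 549 pct [0.187 0.191 0.198 0.214] pt [[0.19, 0.087, 0.478], [0.189, 0.086, 0.479], [0.189, 0.087, 0.478]] s [0.266 0.267 0.266]
scene (0.52, 0.7) N 11632 pct [0.051 0.072 0.089 0.12 ] pt [[0.468, 0.298, 0.577], [0.468, 0.301, 0.578], [0.463, 0.294, 0.583]] s [-0.056 -0.059 -0.05 ]
top (0.52, 0.7) N 19592 pct [0.031 0.04  0.05  0.067] pt [[0.488, 0.291, 0.534], [0.488, 0.291, 0.534], [0.487, 0.29, 0.531]] s [-0.06  -0.059 -0.058]
```

```bash
python3 -m pendant '[[0,0,0,0.003,0],[0,0,0,0.003,0],[0,0,0,0,0]]'; python3 -m pendant '[[0,0,0,0.002,0],[0,0,0,0.002,0],[0,0,0,0,0]]'
```

```text
t: 11.42
eef_pos: [0.5704, 0.4018, 0.2565]
tool_rot: [0.0, 0.167, 0.986, 0.0]
contact_force: [-2.2, -1.8, 4.2]
gripper_width: -0.002
grasp_force: 2.5
t: 11.67
eef_pos: [0.5705, 0.4018, 0.2561]
tool_rot: [0.0, 0.167, 0.986, 0.001]
contact_force: [-9.7, -6.8, 27.9]
gripper_width: -0.006
grasp_force: 13.8
```

It stops at a tip height of 0.083 m, which is the shut lid's top. I'll draw the hand back up and towards the robot, then check.

```bash
python3 -m pendant '[[0,0,0,-0.008,0],[0,0,0,-0.015,0],[0,0,0,-0.02,0],[0,0,0,-0.025,0],[0,0,0,-0.025,0],[0,0,0,-0.025,0],[0,0.01,0.01,-0.025,0],[0,0.025,0.02,-0.01,0],[0,0.03,0.02,0,0],[0,0.03,0.02,0,0],[0,0.03,0.02,0,0],[0,0.03,0.02,0,0]]'>/dev/null;  python3 -m pendant '[[0,0.03,0.02,0,0],[0,0.03,0.02,0,0],[0,0.03,0.02,0,0],[0,0.02,0.01,0,0],[0,0,0,0,0],[0,0,0,0,0],[0,0,0,0,0]]'
python3 - <<'E'
from h import *
st();np.set_printoptions(precision=4,suppress=True)
ex=np.array([.9436,-.3312]);ey=np.array([.3312,.9436])
for cam in("scene","top"):
    im,d=bot.read_camera(cam);cv2.imwrite(f"pics/{cam}5.png",im)
    m=bot.camera_model(cam);v,u=np.mgrid[0:480,0:640];n=cv2.undistortPoints(np.stack([u,v],-1).reshape(-1,1,2).astype(float),np.array(m["intrinsics"]),np.array(m["dist_coeffs"]))[:,0]
    z=d.reshape(-1);P=(np.c_[n*z[:,None],z]-np.array(m["t"]))@np.array(m["R"]);a=P[:,:2]@ex;b=P[:,:2]@ey
    k=(z>0)&(a>.385)&(a<.515)&(abs(b-.502)<.08)&(P[:,2]<.2)&(P[:,2]>.07)
    c=np.linalg.lstsq(np.c_[a[k],b[k],np.ones(k.sum())],P[k,2],rcond=None)[0];print(cam,"lid slope rad",-c[0],"z pct",np.percentile(P[k,2],[1,50,99]))
E
```

```text
t: 13.25
eef_pos: [0.3802, 0.6584, 0.4045]
tool_rot: [0.001, 0.168, 0.986, -0.0]
contact_force: [1.9, -0.1, 0.9]
gripper_width: -0.002
grasp_force: 0.0
t 13.25 unit-frame a 0.1407 b 0.7472 z 0.4045 yaw -19.31 F [ 1.9 -0.1  0.9] q [-1.2   0.63  0.12  1.32 -0.07  1.2   0.16] tau [ -2.5 -68.5   2.3 -29.4  -0.2  -0.   -0. ]
scene lid slope rad 0.003632842357135072 z pct [0.0793 0.0835 0.0878]
top lid slope rad 0.0015782922483577185 z pct [0.0797 0.0831 0.0868]
```

View pics/scene5.png

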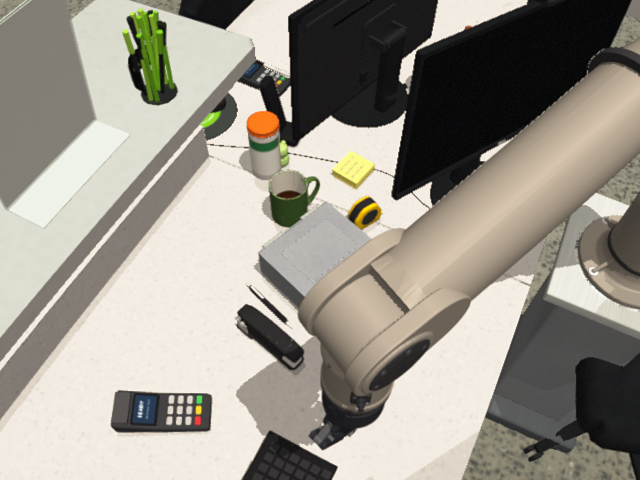

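The lid at about (320,245) is level, at z = 0.083 m with under 0.004 rad of slope. The mug, tape measure, pen and stapler are where they were, and the hand is clear at about (345,420). Handing in.

```bash
python3 -c "from station import bot;print(bot.hand_in())"
```

```text
the job is handed in; nothing more can be done
None
```

I pushed both drawers fully home, shut the lid until it lay level, drew the hand back clear, and handed the job in at about 13 s; the judge returned no verdict.

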